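# Clamp a glued badge against the timer

## Task

The pin on the badge in the little glue press has just been glued. Push the tray all the way in under the press, start the timer by pushing its plunger right down to its stop and letting it come back up, then press the press's handle down until the lever is level with the pointer on the index post, without pushing on down past level to its bottom stop. Finish while holding it there: the program ends with the robot still keeping the lever level and the foot pressed on the badge; leave the other things where they stand.

Things in the scene. Friction and masses are not known exactly. Their poses are not given: they have to be found in the camera images.
- glue_press: grey press fixed to the table. Origin: underside of its base below the foot's working place; x along the lever from handle to hinge (hinge axis at x 50, z 95 mm), y to the side where the tray sticks out, z up. Base 150 x 90 x 10 mm, tray bed to y 160, 16 mm high; hinge cheeks 108 high. Index post at x -72, y -30, 96 high, its steel pointer at z 95 = mid-height of the level lever.
- tray (a joint): travel of the tray in m: 0 = out as it starts, 0.06 = fully in against its stop, nest below the foot. It slides along the press's -y direction with about 1.5 N of friction and stays where it is left.
- tray_lip (a point): middle of the top edge of the tray's upright black push lip (36 mm along the press's x, 8 mm along its y, 40 mm tall, top 52.5 mm above the table); moves with the tray: 159 mm from the press origin along its +y when out, 99 mm when in. Push its outer (+y) face at mid height or lower, towards the press's -y.
- tray_nest (a point): middle of the floor of the tray's round nest, 42 mm across and 6 mm deep, 17.5 mm above the table; moves with the tray.
- badge: round domed badge, 38 mm across and 6 mm thick, lying in the nest of the tray (other badges lie farther off); origin at the centre of its underside, z up.
- press_lever (a joint): angle of the lever in rad: 0 = raised as it starts (0.42 above level; the spring brings it back there when let go), 0.42 = level, 0.56 = bottom stop. The return spring, with the foot's spring that joins in from about 0.28, takes about 10.5 N at the grip when level.
- lever_grip (a point): point on the top of the black grip at the lever's free end (grip 60 long, 28 wide, 18 mm thick), 143 mm from the hinge axis and 9 mm above the lever's middle line. Lever raised: 162 mm above the table, 77 mm from the press origin towards its -x; level: 104 mm up, 93 mm towards -x. Press it from above.
- press_foot: round sprung rubber foot, 26 mm across, under the lever 50 mm from the hinge axis; it presses on the badge with about 9 N when the lever is level. Origin at the middle of its underside, z along the foot's stem away from the badge.
- timer: round white bench timer, 72 mm across and 52 mm high without its plunger, fixed to the table to the left or the right of the press; origin at the centre of its underside, z up.
- timer_plunger (a joint): travel of the timer's plunger in m: 0 = up, 0.008 = right down at its stop; its spring takes 2 N at the top and 6 N at the stop and brings it back up.
- timer_top (a point): centre of the top of the plunger's black mushroom head, 32 mm across, on the timer's axis, 74 mm above the table when up.
- carton: small carton 65 x 65 x 40 mm, on the other side of the press from the timer; origin at the centre of its underside. Leave it alone.
- ink_bottle: ink bottle 44 mm across, 62 mm high, a bystander; origin at the centre of its underside.
- glue: upright glue stick 26 mm across, 90 mm high, a bystander; origin at the centre of its underside.
- tape: roll of paper tape 48 mm across, 15 mm high, a bystander; origin at the centre of its underside.
- stamp: wooden rubber stamp 30 x 30 mm, 53 mm high, a bystander; origin at the centre of its underside.
- clip: black binder clip, 18 x 30 mm and 38 mm high, a bystander; origin at the centre of its underside.

How it is judged:
On the way, in this order (a step that is already met when the one before it is completed fails the run):
1. the tray is pushed fully in (at least 57 of 60 mm) with the badge in it and the lever still up (value of joint tray above 0.057 m and horizontal distance between badge and tray_nest below 0.006 m and value of joint press_lever below 0.15 rad), for 0.1 s.
2. the timer's plunger is pushed down to its stop (at least 7 of 8 mm) with the lever still up (value of joint timer_plunger above 0.007 m and value of joint press_lever below 0.15 rad), for 0.04 s.
3. the timer's plunger is back up (value of joint timer_plunger below 0.002 m), for 0.1 s.
4. the lever is held level, the foot on the badge (value of joint press_lever between 0.35 and 0.49 rad and contact force between press_foot and badge above 3 N), for 0.3 s.
At the end, for the whole second after the job is handed in: the robot still holds the lever at rest, level within 4 degrees, with over 4 N on it; the foot presses the badge with over 3 N; the tray is within 3 mm of fully in, the badge flat in its nest within 6 mm of centre, the timer plunger up within 2 mm (all of step 4 and value of joint tray above 0.057 m and horizontal distance between badge and tray_nest below 0.006 m and angle between badge's own z axis and vertical below 0.12 rad and value of joint timer_plunger below 0.002 m and velocity of joint press_lever between -0.05 and 0.05 rad/s and contact force between any of the fingers, the arm and press_lever above 4 N); the arm keeps its last pose, push and grip.
It fails at once if the lever is pushed well past level (over 0.11 rad, 6 degrees), towards its bottom stop (value of joint press_lever above 0.53 rad).
It fails at once if a bystander is moved by more than 20 mm (distance of any of carton, ink_bottle, glue, tape, stamp, clip from where it was at the start of the episode above 0.02 m).
It also fails if it takes over 45 s, if anything falls off the work surface, if the arm or the gripper's body presses on something with over 40 N, if the wrist force passes 120 N, or if a joint passes its speed limit or range.

## Robot

A 7-joint arm with a two-finger parallel gripper is mounted at the origin on a cart in front of the work surface, level with it; the furniture and walls round the work are solid. World frame = base frame: x ahead of the robot, y to its left, z up, the work surface at z = 0. Lengths are in m, angles in rad, forces in N, time in s.
With the tool pointing down it reaches from about 0.4 to 0.85 m from the base axis. Payload 4.4 kg.
Tool frame: the origin (TCP) lies between the finger pads; the fingertips stand 25 mm ahead of it and the grasp point (between the pads) lies 6 mm ahead of it; z points along the fingers, y is the line along which they close (so a half turn about z gives the same grasp; the last joint's range is limited). The gripper opens to 94 mm and grips with 3 to 60 N. Pads are 16 mm wide; open, the fingers measure 119 mm over their backs; the gripper's body (75 mm by 177 mm) begins 78 mm behind the grasp point.
Start: joints at [1.035, 0.628, 0.038, 1.517, -0.027, 0.996, -0.02], TCP at [0.294, -0.58, 0.23] pointing down, gripper open.
Joint ranges: [-3.06, 3.06], [-0.37, 2.12], [-1.25, 1.32], [0.18, 2.47], [-1.1, 4.24], [0.23, 1.98], [-2.94, 2.94]. Speed limits (rad/s): [2.57, 2.57, 3.14, 3.14, 3.14, 3.14, 3.14].

## Interface

Orientations are given as a unit quaternion [x, y, z, w].
In Python, from bench import manip, cam gives the robot as it stands (manip), with the cameras (cam).
- The arm moves only by the tool nudge_tcp, called by a JSON object that holds its "method" and its "body". Schema: {"type":"object","properties":{"deltas":{"type":"array","items":{"type":"array","items":{"type":"array","items":{"type":"number"},"minItems":6,"maxItems":6},"minItems":1,"maxItems":20},"minItems":1,"maxItems":1},"finger_gap":{"type":"number"},"only":{"type":"string"},"quiet":{"type":"boolean"},"lines":{"type":"string"}},"required":["deltas"],"additionalProperties":false}. deltas is a list that holds a single list of rows (three levels of brackets), with 1 to 20 rows, each of 6 numbers: dx, dy, dz in parts of the range, where 1.0 means 0.8 m, then a rotation vector rx, ry, rz in a scale on which 1.0 is 4 rad; each row is the pose to reach, as a shift and turn from the pose commanded when the call began, along the tool's axes at that moment; what a row does not reach only later rows make up. A row lasts 1/12 s, in which the tool goes at most 0.0417 m and 0.125 rad, less where a joint would pass 70% of its speed; a pose out of reach is approached as far as the arm can. finger_gap is the finger opening in m, set as the call begins (left out keeps the last). The fingers move at their own pace and stop on an object; the grip force is fixed at half the most. Time passes only in rows, so rows that do not move let the fingers close. The tool returns the time, the measured TCP pose, the force, the opening and the grip force at its end. only (a regular expression) keeps the lines of the reply that match it, lines (a string "A,B") keeps lines A to B, and quiet returns only ok. Input that does not fit is refused with a message, and nothing moves.
- manip.read_state(): the state, without advancing time (a new reading comes with each control period).
- cam.get_image(name): name is "scene" or "top" or "wrist"; returns a dict with "frame" (384x512x3 uint8, red, green, blue), "z_map" (384x512 float32, m along the optical axis (not along the pixel's ray), 0 where there is no reading), "camera_matrix" (3x3 intrinsics, pixels), "distortion" ([k1, k2, p1, p2, k3] as OpenCV has them; the pictures are not rectified), "cam_to_world" (4x4, takes a point from camera to world coordinates); the wrist camera has in their place "hand_eye" (4x4, takes a point from camera to tool coordinates, whose origin is the TCP and whose axes are the flange's). Camera axes: x right, y down, z forward; pixel columns grow to the right and rows downward; lengths in m; the calibration is good to about 2 mm. A picture is of the moment at which its call begins: read the wrist's pose just before it.
- manip.sign_off(): hands the job in; it is judged then, once.
The state is a dict: "t": time; "joint_pos": joint angles; "joint_vel": joint speeds; "joint_torque": joint torques, N m; "tool_pos": TCP position; "ee_rot": TCP orientation; "force": force on the tool from outside, world axes, zero at the start; "torque": the same for the moment, N m; "finger_gap": finger opening in m; "grip_force": force on a finger pad.
Only numpy, scipy, OpenCV 4.12 (cv2) and the standard library are available. Lean on these libraries where they do the work, as an engineer would, in place of code of your own. Each camera call takes 0.05 s, during which the arm holds its last target. There are 200 camera calls.

## Working session

There is one attempt and no reset: what is moved stays moved. The work goes in short steps, Python scripts to look and compute and a tool call to move; the robot and the scene stay as the last step left them, time stands still between calls to the robot, and variables do not carry over. Pictures are saved under pics/ and viewed, at most 10 in all, crops included, and the job is handed in when it is done.

```bash
mkdir -p pics; ls
```

Run:
```python
from bench import manip, cam
import cv2,numpy as np
s=manip.read_state(); print(s)
for n in ("scene","top"):
    d=cam.get_image(n); np.savez(f"pics/{n}0.npz",**d); cv2.imwrite(f"pics/{n}0.png",d["frame"][:,:,::-1]); print(n,d["camera_matrix"].tolist(),d["distortion"],d["cam_to_world"].round(3).tolist())
a=cv2.imread("pics/scene0.png");b=cv2.imread("pics/top0.png")
```

```text
bench.py
pics
{'t': 0.0, 'joint_pos': array([ 1.03523075,  0.62929774,  0.03844642,  1.51834888, -0.02698907,
        0.99628439, -0.01999883]), 'joint_vel': array([ 0.00084266,  0.00021858, -0.00048986, -0.00169785,  0.00107323,
        0.00187649,  0.00128252]), 'joint_torque': array([-6.05977766e-04, -5.49723995e+01,  1.14311289e+00, -1.86634308e+01,
       -5.22197527e-02,  2.34273705e-02,  1.73257949e-04]), 'tool_pos': array([ 0.29398724, -0.57903705,  0.22959163]), 'ee_rot': array([ 9.72540766e-01,  2.32730813e-01, -2.27736127e-04, -8.81173024e-04]), 'force': array([-0.24372771, -0.17111826,  1.06322028]), 'torque': array([ 0.02507915, -0.03868682,  0.00788059]), 'grip_force': 0.0, 'finger_gap': 0.09421256423006485}
scene [[390.52945037830006, 0.0, 252.3220742835662], [0.0, 390.52945037830006, 199.37592944328242], [0.0, 0.0, 1.0]] [-0.01808826  0.          0.          0.          0.        ] [[-0.545, -0.362, 0.756, -0.533], [-0.838, 0.245, -0.487, 0.759], [-0.008, -0.899, -0.437, 0.744], [0.0, 0.0, 0.0, 1.0]]
top [[357.05812758177757, 0.0, 255.34890911330476], [0.0, 357.05812758177757, 197.3560933433988], [0.0, 0.0, 1.0]] [0.00893819 0.         0.         0.         0.        ] [[-0.021, -0.997, 0.08, 0.436], [-1.0, 0.023, 0.019, 0.064], [-0.02, -0.08, -0.997, 1.549], [0.0, 0.0, 0.0, 1.0]]
```

View pics/scene0.png

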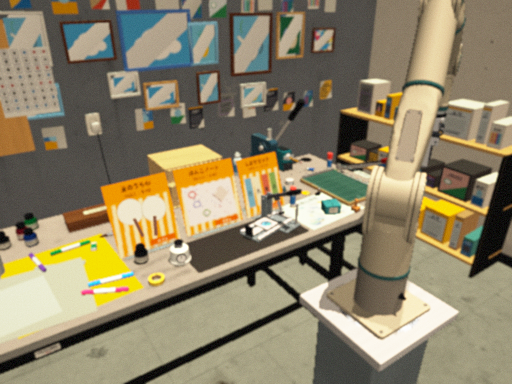

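View pics/top0.png

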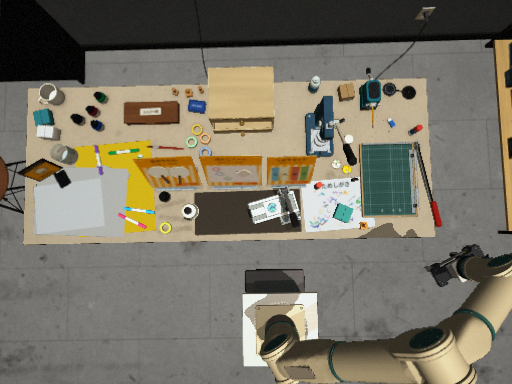

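The scene view shows the press around (270,225) and the white timer at (180,252). In the top view the press is at (275,207), its tray sticking out left, with the timer at (190,212) and the carton at (344,212). I'll enlarge both.

Run:
```python
import cv2
a=cv2.imread("pics/top0.png")[165:240,150:310]; cv2.imwrite("pics/topc.png",cv2.resize(a,None,fx=5,fy=5,interpolation=cv2.INTER_CUBIC))
a=cv2.imread("pics/scene0.png")[170:285,155:315]; cv2.imwrite("pics/scenec.png",cv2.resize(a,None,fx=5,fy=5,interpolation=cv2.INTER_CUBIC))
```

```text
(no output)
```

View pics/topc.png

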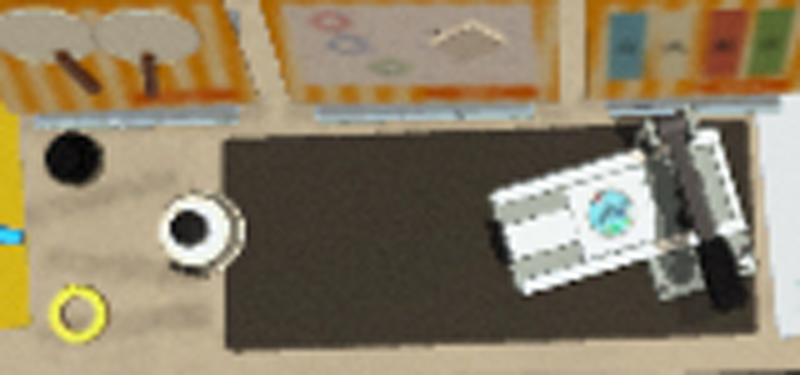

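View pics/scenec.png

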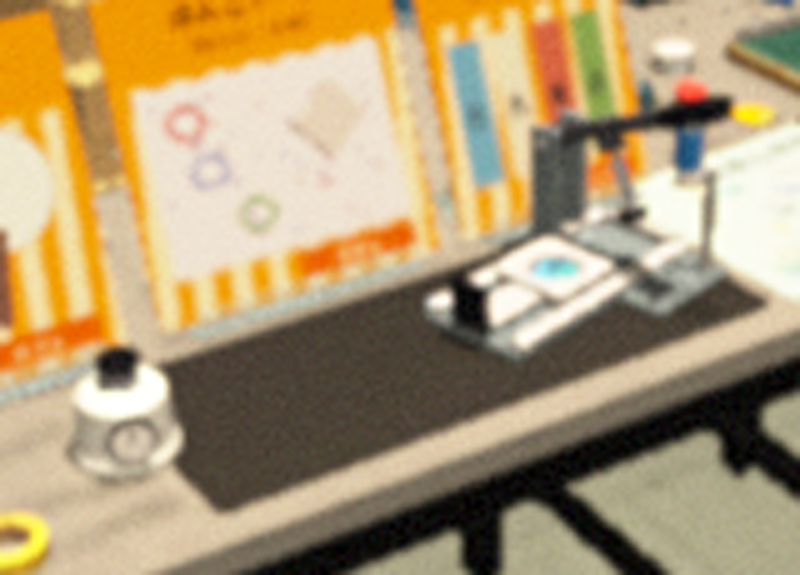

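The top crop shows the plunger head at (189,227), lip at (500,243), badge at (611,213) and grip centre at (724,275). The scene crop shows the plunger top at (118,358), lip top at (470,287), badge at (553,267) and grip at about (690,112). I'll triangulate these.

Create h.py:
```python
import numpy as np,cv2
from scipy.spatial.transform import Rotation as R
def ray(d,uv,T=None):
    T=d["cam_to_world"] if T is None else T
    p=cv2.undistortPoints(np.array([[uv]],float),d["camera_matrix"],d["distortion"])[0,0]
    v=T[:3,:3]@[*p,1]; return T[:3,3],v
def tri(rs):
    A=0;b=0
    for o,v in rs:
        v=v/np.linalg.norm(v);P=np.eye(3)-np.outer(v,v);A=A+P;b=b+P@o
    x=np.linalg.solve(A,b)
    return x,[np.linalg.norm(np.cross(x-o,v/np.linalg.norm(v))) for o,v in rs]
def atz(r,z): return r[0]+r[1]*(z-r[0][2])/r[1][2]
def wT(s,d):
    T=np.eye(4);T[:3,:3]=R.from_quat(s["ee_rot"]).as_matrix();T[:3,3]=s["tool_pos"];return T@d["hand_eye"]
```

Run:
```python
from h import *
t=np.load("pics/top0.npz");s=np.load("pics/scene0.npz")
f=lambda x,o:[(x[0]+.5)/5-.5+o[0],(x[1]+.5)/5-.5+o[1]]
for n,a,b,z in [("plunger",(189,227),(118,358),.074),("lip",(500,243),(470,287),.0525),("badge",(611,213),(553,267),.0235),("grip",(724,275),(690,112),.162)]:
    ra=ray(t,f(a,(150,165)));rb=ray(s,f(b,(155,170)))
    x,e=tri([ra,rb]); print(n,x.round(4),np.round(e,4),"top@z",atz(ra,z).round(4),"scene@z",atz(rb,z).round(4))
# lip ends & top direction: tray bed long edges in top crop
for p in [(493,194),(640,152),(525,293),(665,258)]: print(p,atz(ray(t,f(p,(150,165))),.016).round(4))
for p in [(683,130),(724,300)]: print(p,atz(ray(t,f(p,(150,165))),.13).round(4))
```

```text
plunger [0.5086 0.3757 0.0686] [0.0004 0.0004] top@z [0.5082 0.3742 0.074 ] scene@z [0.5007 0.3791 0.074 ]
lip [0.49   0.1171 0.0477] [0.0003 0.0003] top@z [0.49   0.1171 0.0525] scene@z [0.4828 0.1213 0.0525]
badge [0.5158 0.0244 0.0228] [0.002 0.002] top@z [0.5147 0.0228 0.0235] scene@z [0.5159 0.0267 0.0235]
grip [ 0.4598 -0.0579  0.1513] [0.0035 0.0035] top@z [ 0.4575 -0.0597  0.162 ] scene@z [ 0.4436 -0.0401  0.162 ]
(493, 194) [0.5337 0.1237 0.016 ]
(640, 152) [ 0.567  -0.0037  0.016 ]
(525, 293) [0.4481 0.0979 0.016 ]
(665, 258) [ 0.4754 -0.0227  0.016 ]
(683, 130) [ 0.5741 -0.0334  0.13  ]
(724, 300) [ 0.4383 -0.062   0.13  ]
```

Create go.py:
```python
import sys
from h import *
from bench import manip, cam
s=manip.read_state();Rm=R.from_quat(s["ee_rot"])
x,y,z,yaw=map(float,sys.argv[1:5])
c,sn=np.cos(yaw),np.sin(yaw)
T=R.from_matrix(np.array([[c,sn,0],[sn,-c,0],[0,0,-1]]))
print("delta tool",Rm.inv().apply(np.array([x,y,z])-s["tool_pos"]).round(4),(Rm.inv()*T).as_rotvec().round(4))
```

```bash
python3 go.py .45 .12 .30 1.81; python3 go.py .46 .33 .28 1.81
```

Run:
```python
from h import *
from bench import manip, cam
print(cam.get_image("wrist")["hand_eye"].round(3))
t=np.load("pics/top0.npz")
# folder front: heights/positions from depth over top crop area
Z=t["z_map"];out=[]
for u in (225,250,270,295):
  for v in range(150,194,4):
    z=Z[v,u]; o,w=ray(t,(u,v)); p=o+w*z; out.append((u,v,*p.round(3)))
for r in out: print(*r)
```

```text
delta tool [ 0.4555 -0.5528 -0.0694] [-1.4000e-03 -1.1000e-03 -1.3402e+00]
delta tool [ 0.5595 -0.7355 -0.0491] [-1.4000e-03 -1.1000e-03 -1.3402e+00]
[[-0.001 -0.971 -0.237  0.069]
 [ 1.    -0.001 -0.     0.   ]
 [ 0.    -0.237  0.971 -0.154]
 [ 0.     0.     0.     1.   ]]
225 150 0.773 0.222 -0.003
225 154 0.754 0.222 0.003
225 158 0.694 0.2 0.222
225 162 0.684 0.203 0.195
225 166 0.673 0.206 0.163
225 170 0.663 0.21 0.13
225 174 0.65 0.213 0.106
225 178 0.639 0.216 0.071
225 182 0.626 0.22 0.034
225 186 0.613 0.224 0.005
225 190 0.596 0.224 0.0
250 150 0.77 0.112 0.0
250 154 0.751 0.112 0.004
250 158 0.692 0.106 0.22
250 162 0.681 0.107 0.196
250 166 0.671 0.108 0.164
250 170 0.661 0.109 0.128
250 174 0.645 0.11 0.124
250 178 0.637 0.112 0.063
250 182 0.623 0.113 0.038
250 186 0.61 0.115 0.005
250 190 0.593 0.115 0.002
270 150 0.767 0.024 0.003
270 154 0.75 0.024 -0.003
270 158 0.691 0.03 0.217
270 162 0.68 0.03 0.191
270 166 0.67 0.029 0.158
270 170 0.658 0.029 0.132
270 174 0.647 0.029 0.097
270 178 0.635 0.028 0.067
270 182 0.623 0.028 0.027
270 186 0.609 0.028 -0.003
270 190 0.59 0.028 0.008
295 150 0.764 -0.086 0.003
295 154 0.746 -0.085 0.005
295 158 0.69 -0.065 0.21
295 162 0.68 -0.067 0.179
295 166 0.668 -0.069 0.158
295 170 0.657 -0.071 0.125
295 174 0.646 -0.074 0.086
295 178 0.633 -0.077 0.059
295 182 0.621 -0.08 0.019
295 186 0.605 -0.081 0.006
295 190 0.588 -0.08 0.006
```

Units first: shifts go in shares of 0.8 m and turns go in shares of 4 rad. So -0.55 m is -0.6875, 0.45 m is 0.5625, -1.34 rad is -0.335.

{"method": "nudge_tcp", "body": {"deltas": [[[0.25,-0.35,-0.0875,0,0,-0.15],[0.25,-0.35,-0.0875,0,0,-0.15],[0.25,-0.35,-0.0875,0,0,-0.15],[0.25,-0.35,-0.0875,0,0,-0.15],[0.25,-0.35,-0.0875,0,0,-0.15],[0.25,-0.35,-0.0875,0,0,-0.15],[0.25,-0.35,-0.0875,0,0,-0.15],[0.25,-0.35,-0.0875,0,0,-0.15],[0.5625,-0.6875,-0.0875,0,0,-0.335],[0.5625,-0.6875,-0.0875,0,0,-0.335],[0.5625,-0.6875,-0.0875,0,0,-0.335],[0.5625,-0.6875,-0.0875,0,0,-0.335],[0.5625,-0.6875,-0.0875,0,0,-0.335],[0.5625,-0.6875,-0.0875,0,0,-0.335],[0.5625,-0.6875,-0.0875,0,0,-0.335],[0.5625,-0.6875,-0.0875,0,0,-0.335],[0.5625,-0.6875,-0.0875,0,0,-0.335],[0.5625,-0.6875,-0.0875,0,0,-0.335]]], "finger_gap": 0.0}}

```text
t: 1.65
tool_pos: [0.4474, 0.1217, 0.301]
ee_rot: [0.615, 0.789, 0.003, -0.001]
force: [0.8, 0.6, -0.9]
finger_gap: 0.0005
grip_force: 0.0
```

Run:
```python
from h import *
from bench import manip, cam
s=manip.read_state();d=cam.get_image("wrist");d["s"]=wT(s,d);np.savez("pics/w1.npz",**d)
print(s["tool_pos"],s["ee_rot"],s["joint_pos"].round(2))
cv2.imwrite("pics/w1.png",cv2.resize(d["frame"][:,:,::-1],(768,576)))
```

```text
[0.44742385 0.12174886 0.30098517] [ 6.14690034e-01  7.88764211e-01  2.58506160e-03 -7.06034678e-04] [ 0.09  0.31 -0.54  1.91  0.19  0.97 -0.29]
```

View pics/w1.png

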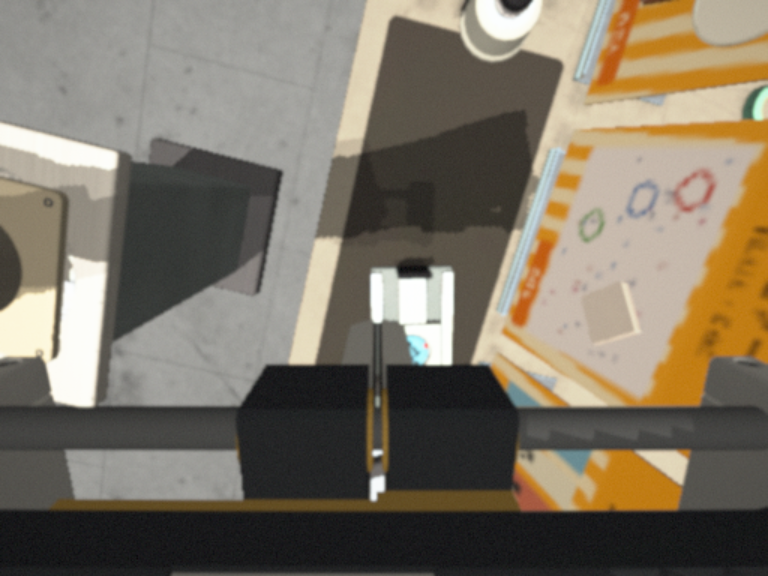

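The wrist view shows the lip's top centre at about (414,271) and the timer plunger at (516,2), cut off by the edge. The tray bed runs straight along the image, so the yaw is right.

Run:
```python
from h import *
t=np.load("pics/top0.npz");s=np.load("pics/scene0.npz");w=np.load("pics/w1.npz")
f=lambda x,o:[(x[0]+.5)/5-.5+o[0],(x[1]+.5)/5-.5+o[1]]
g=lambda x:[(x[0]+.5)/1.5-.5,(x[1]+.5)/1.5-.5]
for n,a,b,c,z in [("lip",(500,243),(470,287),(414,271),.0525)]:
    r=[ray(t,f(a,(150,165))),ray(s,f(b,(155,170))),ray(w,g(c),w["s"])]
    print(n,tri(r),tri(r[::2]),tri(r[1:]),[atz(q,z).round(4) for q in r])
P=[atz(ray(w,g(p),w["s"]),.016).round(4) for p in [(371,272),(372,318),(453,270),(452,362)]]
print(P); 
for a,b in ((0,1),(2,3)): print(np.arctan2(*(P[a]-P[b])[1::-1]))
u=[int(round(v)) for v in g((414,270))];print(w["z_map"][u[1]-6:u[1]+7,u[0]])
for k in range(-6,7):
    o,v=ray(w,(u[0],u[1]+k),w["s"]);print(k,(o+v*w["z_map"][u[1]+k,u[0]]).round(4),w["frame"][u[1]+k,u[0]])
```

```text
lip (array([0.4893002 , 0.11791918, 0.04791343]), [np.float64(0.0010881305890697906), np.float64(0.0007162033326140016), np.float64(0.0014545037465475933)]) (array([0.49031817, 0.11755403, 0.03729149]), [np.float64(0.0003050390059691781), np.float64(0.0003050390059691657)]) (array([0.48803598, 0.11879033, 0.04912214]), [np.float64(0.0006969575310892866), np.float64(0.0006969575310893151)]) [array([0.49  , 0.1171, 0.0525]), array([0.4828, 0.1213, 0.0525]), array([0.4879, 0.12  , 0.0525])]
[array([0.447 , 0.1011, 0.016 ]), array([0.461 , 0.0495, 0.016 ]), array([0.5348, 0.1255, 0.016 ]), array([0.5651, 0.0197, 0.016 ])]
1.8357360407411958
1.8497200496231365
[0.4579402  0.45977768 0.46056002 0.4451709  0.43631688 0.42885122
 0.42073005 0.4131961  0.41184562 0.41256073 0.41194412 0.41204166
 0.4484726 ]
-6 [0.4922 0.1226 0.0028] [46 44 40]
-5 [0.4929 0.1207 0.0013] [46 43 39]
-4 [0.4934 0.119  0.001 ] [35 33 29]
-3 [0.4917 0.1197 0.0165] [26 21 23]
-2 [0.4909 0.1195 0.0256] [13 16 19]
-1 [0.4902 0.1192 0.0333] [ 7  8 14]
0 [0.4895 0.119  0.0417] [23 21 24]
1 [0.4888 0.1188 0.0494] [29 31 28]
2 [0.489  0.1175 0.0511] [48 44 45]
3 [0.4894 0.116  0.0508] [53 50 53]
4 [0.4897 0.1146 0.0517] [91 94 89]
5 [0.4901 0.1132 0.052 ] [172 180 171]
6 [0.4957 0.105  0.0168] [242 248 242]
```

```bash
python3 go.py .4775 .160 .10 1.83;python3 go.py .4775 .160 .047 1.83
```

```text
delta tool [0.0299 0.0385 0.2009] [ 0.0023 -0.0037 -0.0121]
delta tool [0.0297 0.0383 0.2539] [ 0.0023 -0.0037 -0.0121]
```

Scaled: 0.254 m is 0.3175, 0.2 m is 0.25, -0.012 rad is -0.003.

{"method": "nudge_tcp", "body": {"deltas": [[[0.0375,0.0475,0.125,0,0,-0.003],[0.0375,0.0475,0.125,0,0,-0.003],[0.0375,0.0475,0.125,0,0,-0.003],[0.0375,0.0475,0.25,0,0,-0.003],[0.0375,0.0475,0.25,0,0,-0.003],[0.0375,0.0475,0.25,0,0,-0.003],[0.0375,0.0475,0.3175,0,0,-0.003],[0.0375,0.0475,0.3175,0,0,-0.003],[0.0375,0.0475,0.3175,0,0,-0.003]]]}}

```text
t: 2.45
tool_pos: [0.4739, 0.1501, 0.0434]
ee_rot: [0.613, 0.79, -0.003, -0.001]
force: [0.4, -0.1, -0.3]
finger_gap: 0.0007
grip_force: 0.0
```

```bash
python3 go.py .4775 .160 .047 1.83
```

```text
delta tool [ 0.0087  0.0059 -0.0037] [-0.0072  0.002  -0.009 ]
```

{"method": "nudge_tcp", "body": {"deltas": [[[0,0,0,0,0,0],[0,0,0,0,0,0],[0,0,0,0,0,0]]]}}

```text
t: 2.7
tool_pos: [0.4775, 0.1526, 0.048]
ee_rot: [0.613, 0.79, 0.001, 0.001]
force: [0.6, 0.6, -0.9]
finger_gap: 0.0003
grip_force: 0.0
```

```bash
python3 go.py .4775 .160 .047 1.83
```

```text
delta tool [0.0071 0.0018 0.001 ] [ 0.0028 -0.0001 -0.0089]
```

Scaled: -0.075 m is -0.0938, -0.015 m is -0.0188.

{"method": "nudge_tcp", "body": {"deltas": [[[-0.0188,0,0,0,0,0],[-0.0313,0,0,0,0,0],[-0.0438,0,0,0,0,0],[-0.0563,0,0,0,0,0],[-0.0688,0,0,0,0,0],[-0.0813,0,0,0,0,0],[-0.0938,0,0,0,0,0],[-0.0938,0,0,0,0,0],[-0.0938,0,0,0,0,0]]]}}

```text
t: 3.45
tool_pos: [0.4946, 0.0785, 0.0462]
ee_rot: [0.614, 0.789, -0.001, -0.0]
force: [-1.0, 0.7, -0.2]
finger_gap: 0.0002
grip_force: 0.0
```

{"method": "nudge_tcp", "body": {"deltas": [[[-0.0063,0,0,0,0,0],[-0.0125,0,0,0,0,0],[-0.0125,0,0,0,0,0],[-0.0125,0,0,0,0,0]]]}}

```text
t: 3.78
tool_pos: [0.4973, 0.0699, 0.0464]
ee_rot: [0.613, 0.79, -0.0, -0.0]
force: [-1.3, 0.1, -0.4]
finger_gap: 0.0005
grip_force: 0.0
```

Scaled: -0.003 m is -0.0038.

{"method": "nudge_tcp", "body": {"deltas": [[[-0.0038,0,0,0,0,0],[-0.0038,0,0,0,0,0],[-0.0038,0,0,0,0,0]]]}}

```text
t: 4.03
tool_pos: [0.4976, 0.0694, 0.0465]
ee_rot: [0.612, 0.791, 0.001, -0.001]
force: [-2.9, 5.5, -0.0]
finger_gap: 0.0006
grip_force: 2.6
```

{"method": "nudge_tcp", "body": {"deltas": [[[-0.0038,0,0,0,0,0],[-0.0038,0,0,0,0,0],[-0.0038,0,0,0,0,0]]]}}

```text
t: 4.28
tool_pos: [0.4977, 0.0693, 0.0465]
ee_rot: [0.611, 0.791, 0.002, -0.002]
force: [-4.8, 10.5, 2.0]
finger_gap: 0.0002
grip_force: 5.5
```

Scaled: -0.2 m is -0.25, 0.12 m is 0.15.

{"method": "nudge_tcp", "body": {"deltas": [[[0.025,0,0,0,0,0],[0.05,0,-0.025,0,0,0],[0.075,0,-0.075,0,0,0],[0.125,0,-0.125,0,0,0],[0.15,0,-0.175,0,0,0],[0.1875,0,-0.225,0,0,0],[0.225,0,-0.25,0,0,0],[0.225,0,-0.25,0,0,0],[0.225,0,-0.25,0,0,0],[0.225,0,-0.25,0,0,0]]]}}

```text
t: 5.12
tool_pos: [0.4544, 0.2389, 0.2469]
ee_rot: [0.612, 0.791, 0.0, 0.001]
force: [-0.2, -0.7, -0.8]
finger_gap: 0.0007
grip_force: 0.0
```

Run:
```python
from h import *
from bench import manip, cam
s=manip.read_state();d=cam.get_image("wrist");d["s"]=wT(s,d);np.savez("pics/w2.npz",**d)
e=cam.get_image("top")
print(s["tool_pos"],s["ee_rot"],s["joint_pos"].round(2))
a=cv2.resize(d["frame"][:,:,::-1],(480,360));b=cv2.resize(e["frame"][180:230,235:315,::-1],(576,360),interpolation=cv2.INTER_CUBIC)
cv2.imwrite("pics/w2.png",np.hstack([a,b[:,:320]]))
```

```text
[0.45444357 0.23892656 0.24691814] [6.12441985e-01 7.90515065e-01 3.26871613e-04 7.99888443e-04] [-0.17  0.45 -0.52  1.86  0.28  0.9  -0.58]
```

View pics/w2.png

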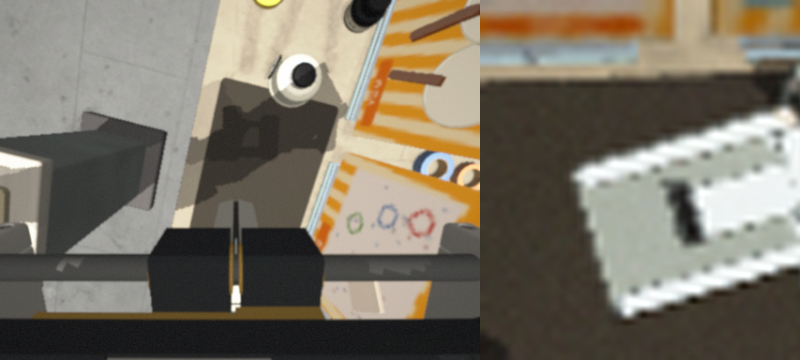

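The tray is in, with its lip now well inside the bed at (688,212) in the right-hand panel. The plunger head is at (304,75) in the left panel.

Run:
```python
from h import *
w=np.load("pics/w2.npz");t=np.load("pics/top0.npz");s=np.load("pics/scene0.npz")
f=lambda x,o:[(x[0]+.5)/5-.5+o[0],(x[1]+.5)/5-.5+o[1]]
for uv in [(304,75)]:
    uv=[(q+.5)*512/480-.5 for q in uv]
    r=ray(w,uv,w["s"]);print(atz(r,.074))
    m=w["z_map"];i,j=int(round(uv[1])),int(round(uv[0]));print((r[0]+r[1]*m[i,j]).round(4))
    q=ray(t,f((189,227),(150,165)));k=ray(s,f((118,358),(155,170)));print(tri([r,q,k]),tri([r,k]))
# lip now from top view
print(atz(ray(t,(263.9-.45,209.4-.45)),.0525))
# mean of points with z .07-.08 near
m=w["z_map"];P=[]
for v in range(60,105):
  for u in range(300,350):
    if m[v,u]>0 and w["frame"][v,u].max()<70:
      o,d=ray(w,(u,v),w["s"]);p=o+d*m[v,u]
      if .07<p[2]<.08:P.append(p)
P=np.array(P);print(len(P),P.mean(0),P.min(0),P.max(0))
```

```bash
python3 go.py .506 .374 .115 1.83
```

```text
[0.50608381 0.37521109 0.074     ]
[0.5061 0.3752 0.074 ]
(array([0.50791909, 0.3759805 , 0.06893686]), [np.float64(0.0008301703720147783), np.float64(0.0008371521683747769), np.float64(0.00045780827939153837)]) (array([0.50715321, 0.37639601, 0.06962929]), [np.float64(0.0002825060757645932), np.float64(0.00028250607576468285)])
[0.50658308 0.0587056  0.0525    ]
470 [0.50593257 0.3755258  0.07253995] [0.49265145 0.36222007 0.07001236] [0.51937057 0.38874972 0.07515962]
delta tool [0.1207 0.0845 0.1296] [-0.0026  0.0023 -0.01  ]
```

Scaled: 0.13 m is 0.1625, 0.084 m is 0.105.

{"method": "nudge_tcp", "body": {"deltas": [[[0.15,0.105,0.1,0,0,0],[0.15,0.105,0.1,0,0,0],[0.15,0.105,0.1,0,0,0],[0.15,0.105,0.1,0,0,0],[0.15,0.105,0.1625,0,0,0],[0.15,0.105,0.1625,0,0,0],[0.15,0.105,0.1625,0,0,0],[0.15,0.105,0.1625,0,0,0],[0.15,0.105,0.1625,0,0,0]]]}}

```text
t: 5.97
tool_pos: [0.507, 0.3751, 0.1179]
ee_rot: [0.614, 0.789, 0.001, 0.001]
force: [-0.4, -0.1, 0.1]
finger_gap: 0.0003
grip_force: 0.0
```

```bash
python3 go.py .506 .3755 .09 1.83
```

```text
delta tool [ 0.0007 -0.0009  0.0279] [ 0.0017 -0.     -0.0101]
```

Scaled: 0.028 m is 0.035, 0.026 m is 0.0325.

{"method": "nudge_tcp", "body": {"deltas": [[[0,0,0.0125,0,0,0],[0,0,0.0225,0,0,0],[0,0,0.0275,0,0,0],[0,0,0.0325,0,0,0],[0,0,0.035,0,0,0],[0,0,0.035,0,0,0]]]}}

```text
t: 6.47
tool_pos: [0.5068, 0.3758, 0.0908]
ee_rot: [0.613, 0.79, 0.001, 0.001]
force: [-1.5, -3.1, 15.8]
finger_gap: 0.0004
grip_force: 7.5
```

{"method": "nudge_tcp", "body": {"deltas": [[[0,0,0.0025,0,0,0],[0,0,0.0025,0,0,0]]]}}

```text
t: 6.63
tool_pos: [0.5068, 0.3759, 0.0905]
ee_rot: [0.613, 0.79, 0.001, 0.001]
force: [-3.7, -5.9, 26.4]
finger_gap: 0.0006
grip_force: 13.3
```

{"method": "nudge_tcp", "body": {"deltas": [[[0,0,0.0025,0,0,0],[0,0,0.0025,0,0,0]]]}}

```text
t: 6.8
tool_pos: [0.5069, 0.376, 0.0903]
ee_rot: [0.613, 0.79, 0.001, 0.002]
force: [-6.1, -7.7, 38.9]
finger_gap: 0.0006
grip_force: 19.1
```

Scaled: -0.16 m is -0.2, -0.12 m is -0.15.

{"method": "nudge_tcp", "body": {"deltas": [[[0,0,-0.05,0,0,0],[0,0,-0.1,0,0,0],[0,0,-0.15,0,0,0],[0,0,-0.2,0,0,0],[0,0,-0.2,0,0,0]]]}}

```text
t: 7.22
tool_pos: [0.5085, 0.3795, 0.2528]
ee_rot: [0.613, 0.79, 0.007, 0.001]
force: [0.1, 1.5, 0.8]
finger_gap: 0.0004
grip_force: 0.0
```

```bash
python3 go.py .445 -.0605 .24 1.83
```

```text
delta tool [-0.4106 -0.1708  0.0081] [ 0.0124 -0.0063 -0.0084]
```

Run:
```python
from h import *
t=np.load("pics/top0.npz");m=t["z_map"];P=[]
for v in range(208,232):
  for u in range(283,305):
    o,d=ray(t,(u,v));p=o+d*m[v,u]
    if p[2]>.12:P.append(p)
P=np.array(P);print(len(P),P.mean(0).round(4));
b=np.array([.53,-.038]);Y=np.array([-.256,.967]);X=np.array([.967,.256])
for p in P[P[:,0].argsort()][::4]: print(p.round(3),((p[:2]-b)@X).round(3),((p[:2]-b)@Y).round(3))
```

```text
127 [ 0.4649 -0.0546  0.1675]
[ 0.429 -0.058  0.157] -0.103 0.007
[ 0.433 -0.057  0.168] -0.099 0.007
[ 0.437 -0.069  0.165] -0.098 -0.006
[ 0.437 -0.053  0.166] -0.094 0.009
[ 0.44  -0.069  0.167] -0.095 -0.007
[ 0.441 -0.054  0.162] -0.09 0.008
[ 0.444 -0.065  0.169] -0.09 -0.004
[ 0.445 -0.05   0.165] -0.086 0.01
[ 0.448 -0.061  0.167] -0.085 -0.002
[ 0.449 -0.046  0.163] -0.081 0.013
[ 0.452 -0.061  0.169] -0.081 -0.002
[ 0.452 -0.047  0.155] -0.077 0.011
[ 0.456 -0.054  0.164] -0.076 0.003
[ 0.46  -0.07   0.162] -0.076 -0.013
[ 0.46  -0.055  0.16 ] -0.072 0.002
[ 0.464 -0.062  0.162] -0.07 -0.006
[ 0.464 -0.059  0.157] -0.069 -0.003
[ 0.468 -0.067  0.156] -0.068 -0.012
[ 0.468 -0.047  0.161] -0.062 0.007
[ 0.472 -0.067  0.151] -0.064 -0.013
[ 0.472 -0.052  0.154] -0.06 0.002
[ 0.476 -0.059  0.154] -0.058 -0.007
[ 0.476 -0.044  0.154] -0.054 0.008
[ 0.48  -0.064  0.147] -0.055 -0.012
[ 0.48  -0.041  0.147] -0.049 0.01
[ 0.484 -0.056  0.148] -0.049 -0.006
[ 0.488 -0.052  0.149] -0.045 -0.003
[ 0.491 -0.056  0.149] -0.042 -0.008
[ 0.492 -0.042  0.138] -0.037 0.006
[ 0.496 -0.041  0.141] -0.034 0.005
[ 0.5   -0.042  0.139] -0.03 0.004
[ 0.504 -0.046  0.139] -0.027 -0.001
```

{"method": "nudge_tcp", "body": {"deltas": [[[-0.05,-0.025,0,0,0,0],[-0.25,-0.1125,0,0,0,0],[-0.25,-0.1125,0,0,0,0],[-0.25,-0.1125,0,0,0,0],[-0.25,-0.1125,0,0,0,0],[-0.4125,-0.175,0,0,0,0],[-0.4125,-0.175,0,0,0,0],[-0.4125,-0.175,0,0,0,0],[-0.5125,-0.2125,0,0,0,0],[-0.5125,-0.2125,0,0,0,0],[-0.5125,-0.2125,0,0,0,0],[-0.5125,-0.2125,0,0,0,0],[-0.5125,-0.2125,0,0,0,0]]]}}

```text
t: 8.3
tool_pos: [0.4425, -0.0648, 0.2442]
ee_rot: [0.615, 0.789, -0.0, -0.0]
force: [0.0, 0.3, 0.1]
finger_gap: 0.0002
grip_force: 0.0
```

```bash
python3 go.py .445 -.0605 .20 1.83
```

```text
delta tool [0.0035 0.0035 0.0442] [-0.0005 -0.0001 -0.0124]
```

The depth points put the raised grip on the press's y≈0 line, with its end at x −105 mm, so the target is confirmed. Descending onto it now.

Scaled: 0.1 m is 0.125, 0.06 m is 0.075.

{"method": "nudge_tcp", "body": {"deltas": [[[0.005,0.005,0.0375,0,0,0],[0.005,0.005,0.0625,0,0,0],[0.005,0.005,0.075,0,0,0],[0.005,0.005,0.0875,0,0,0],[0.005,0.005,0.1,0,0,0],[0.005,0.005,0.1125,0,0,0],[0.005,0.005,0.125,0,0,0],[0.005,0.005,0.125,0,0,0],[0.005,0.005,0.125,0,0,0]]]}}

```text
t: 9.05
tool_pos: [0.4448, -0.0566, 0.1443]
ee_rot: [0.612, 0.791, -0.001, -0.001]
force: [-3.3, 0.3, 6.7]
finger_gap: 0.0003
grip_force: 2.8
```

Scaled: 0.015 m is 0.0188, -0.003 m is -0.0038.

{"method": "nudge_tcp", "body": {"deltas": [[[-0.0013,0,0.0063,0,0,0],[-0.0025,0,0.0125,0,0,0],[-0.0038,0,0.0163,0,0,0],[-0.0038,0,0.0188,0,0,0],[-0.0038,0,0.0188,0,0,0],[-0.0038,0,0.0188,0,0,0]]]}}

```text
t: 9.55
tool_pos: [0.4449, -0.0581, 0.1299]
ee_rot: [0.612, 0.791, -0.0, -0.002]
force: [-5.0, 3.5, 8.0]
finger_gap: 0.0004
grip_force: 4.1
```

Scaled: 0.001 m is 0.0013.

{"method": "nudge_tcp", "body": {"deltas": [[[0,0,0.0013,0,0,0],[0,0,0.0013,0,0,0],[0,0,0.0013,0,0,0],[0,0,0.0013,0,0,0],[0,0,0.0013,0,0,0],[0,0,0.0013,0,0,0]]]}}

```text
t: 10.05
tool_pos: [0.445, -0.0582, 0.1292]
ee_rot: [0.612, 0.791, -0.0, -0.002]
force: [-5.6, 4.0, 10.2]
finger_gap: 0.0009
grip_force: 5.2
```

Run:
```python
from bench import manip, cam
import cv2,numpy as np
d=cam.get_image("scene");w=cam.get_image("wrist")
a=cv2.resize(np.ascontiguousarray(d["frame"][180:245,235:315,::-1]),(490,398),interpolation=cv2.INTER_CUBIC)
b=cv2.resize(w["frame"][:,:,::-1],(310,233));b=np.vstack([b,np.zeros((165,310,3),np.uint8)])
cv2.imwrite("pics/fin.png",np.hstack([a,b]))
```

```text
(no output)
```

View pics/fin.png

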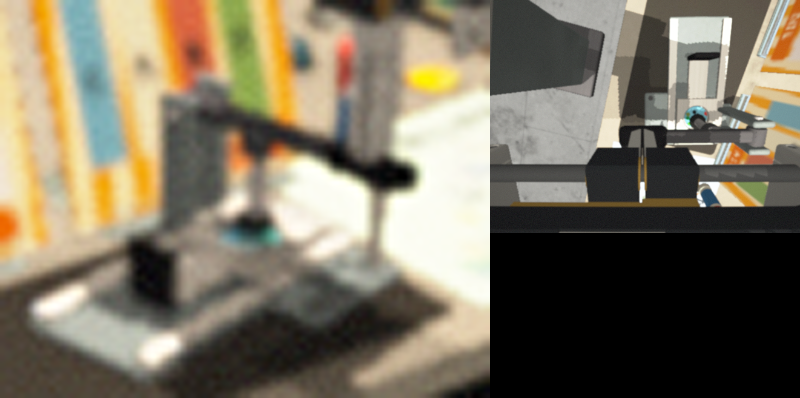

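The lever, at (370,172), sits level at the index post's tip. The foot is on the badge at (250,232), and the measured 10.2 N matches the expected level load of about 10.5 N.

```bash
python3 -c "
from bench import manip, cam
print(manip.sign_off())"
```

```text
the job is handed in; nothing more can be done
None
```

I handed the job in at about 10 s with the tray fully in, the timer's plunger pushed to its stop and released, and the lever held about level on the badge at about 10 N; no verdict came back.

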